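Cap the jar, free it from the ratchet clamp and box it

TASK

The square jar in the ratchet clamp still has its lid loose: screw the lid fully tight while the clamp holds the jar. Then lift the sprung pawl off the ratchet wheel by its knob and keep it up until the jaw has slid fully back, take the jar out and stand it upright on the floor of the tan bin. Do not drop the jar, and do not knock over the sugar tin in the bin or the small round tin between the clamp and the bin.

Things in the scene. Friction and masses are not known exactly. Their poses are not given: they have to be found in the camera images.
- clamp: Ratchet clamp fixed to the table: grey bed 290 (x) x 124 (y) x 18 mm. Origin: its underside, on the centre line; x runs from the jar (x = -75 mm) to the pawl knob (x = +125 mm), y to the side of the ratchet wheel and pawl, z up. Jaws reach up to z = 79 mm, bearing cheeks to 84 mm, the pawl's pivot post (x = 0, y = 55 mm) to 126 mm. Back jaw at x = -118 to -103 mm, with side lips 9 mm along the jar.
- wheel_axle (a point): Centre of the upright steel ratchet wheel (90 mm diameter, 12 mm thick, 16 saw teeth 9 mm deep), at (65, 42, 66) mm in the clamp's frame. It turns with the jaw through a rack and pinion, one tooth per 7 mm of jaw travel.
- jar_seat (a point): The place on the clamp's bed where the jar stands (centre of its underside), at (-75, 0, 18) mm in the clamp's frame; axes as the clamp's.
- jaw (a joint): Slide of the moving jaw along the clamp's +x, in m: 0 = clamped on the jar (about 35 N), 0.026 = fully back at its stop, its pad some 18 mm off the jar. A damped spring strut (12 to 9 N) pushes it back by itself, in about 1 s, while the pawl is held off the wheel. If the pawl drops early it catches at the next tooth (7, 14 or 21 mm); lift it again then.
- pawl (a joint): Hinge of the sprung steel pawl, in rad: 0 = down, its nose in the teeth of the wheel; positive = lifted (stop at 0.40). It clears the teeth above 0.12 (knob raised by 15 mm); 0.2 (25 mm) is a good lift. It springs back down when let go and takes about 3 to 10 N upward at the knob.
- pawl_knob (a point): Middle of the black upright round knob (24 mm diameter, 28 mm tall) on the pawl's free end. At rest it is at (125, 42, 150) mm in the clamp's frame, the knob's top 12 mm higher; the pawl's 10 mm wide arm runs under it along the clamp's x. Nothing stands beside it at that height.
- pawl_pivot (a point): The pawl's pivot at (0, 42, 118) mm in the clamp's frame; its axis lies along the clamp's y. The knob rises in an arc about it.
- jar: Loose square amber glass jar, 56 x 56 mm, 132 mm tall with its round metal lid, 0.3 to 0.55 kg. Origin: centre of its underside, z up. In the clamp two opposite faces are held across the clamp's x, so that it cannot turn. Body and shoulder end at 92 mm; a narrow neck joins them to the lid.
- lid_grip (a point): On the lid's axis, 12 mm below its flat top and 120 mm above the jar's underside: the height to grip. The lid is a ribbed cylinder 54 mm in diameter, from 100 to 132 mm above the jar's underside, with a low bar (40 x 7 x 3 mm) on top. The jar can be lifted and carried by the lid.
- lid (a joint): Turn of the captive lug lid on the jar, in rad: 0 = fully tight (hard stop; the bar on top then lies along the jar's x, as the clamp's x while clamped), positive = unscrewed, counter-clockwise from above (0.7 to 1.25 at the start, at most 1.5). Turn it clockwise from above to tighten; 0.12 N m of friction; it stays where it is left and neither rises nor comes off.
- bin: Tan plastic bin, fixed, 173 (x) x 188 (y) x 95 mm tall, open at the top. Origin: centre of its underside. Inner floor at z = 6 mm; inner walls at x = +-80 mm and y = +-87 mm. The sugar tin stands in its +x +y corner; the rest is free.
- sugar_tin: Small black open tin with sugar packets, 60 x 66 x 66 mm, standing loose on the bin's floor, about 40 mm in x and 44 mm in y from the bin's centre. Origin: centre of its underside. Bystander.
- tin: Closed round tin, 68 mm diameter, 87 mm tall, standing between the clamp's and the bin's places, towards the microwave. Origin: centre of its underside. Bystander.

How it is judged (in metres and radians):
On the way, in this order (a step that is already met when the one before it is completed fails the run):
1. the lid is screwed tight while the clamp still holds the jar (value of joint lid below 0.07 rad and value of joint jaw below 0.004 m and distance between jar and jar_seat below 0.008 m), for 0.2 s.
2. the pawl is lifted and the jaw has slid fully back, the jar still standing in the clamp with its lid tight (value of joint jaw above 0.024 m and value of joint lid below 0.1 rad and distance between jar and jar_seat below 0.025 m and angle between jar's own z axis and vertical below 0.15 rad), for 0.2 s.
At the end, for the whole second after the job is handed in: The jar stands upright (within 0.1 rad) and at rest on the floor of the bin (its underside 2 to 11 mm above the bin's underside; the floor is at 6 mm), inside its walls, released, its lid tight (joint lid below 0.1 rad), and the clamp's jaw is still slid back (joint jaw above 23.5 mm) (x of jar in the frame of bin between -0.07 and 0.07 m and y of jar in the frame of bin between -0.075 and 0.075 m and z of jar in the frame of bin between 0.002 and 0.011 m and angle between jar's own z axis and vertical below 0.1 rad and value of joint lid below 0.1 rad and value of joint jaw above 0.0235 m and linear speed of jar below 0.02 m/s); the robot touches nothing.
It fails at once if the jar is dropped: it moves faster than 0.6 m/s with the fingers not touching it (contact force between the fingers and jar below 0.1 N and linear speed of jar above 0.6 m/s).
It fails at once if the sugar tin or the round tin is knocked over (tilted over 0.6 rad) (angle between any of sugar_tin, tin's own z axis and vertical above 0.6 rad).
It also fails if it takes over 69 s, if anything falls off the work surface, if the arm or the gripper's body presses on something with over 40 N, if the wrist force passes 120 N, or if a joint passes its speed limit or range.

ROBOT

A 7-joint arm with a two-finger parallel gripper is mounted at the origin on a cart in front of the work surface, level with it; the furniture and walls round the work are solid. World frame = base frame: x ahead of the robot, y to its left, z up, the work surface at z = 0. Lengths are in mm, angles in rad, forces in N, time in s.
With the tool pointing down it reaches from about 400 to 875 mm from the base axis. Payload 19.3 kg.
Tool frame: the origin (TCP) lies midway between the tips of the shut fingers; the grasp point (between the pads) lies 19 mm behind it; z points along the fingers, y is the direction in which the jaws open and shut (so a half turn about z gives the same grasp; the last joint's range is limited). The gripper opens to 85 mm and grips with 20 to 120 N. Pads are 22 mm wide; open, the fingers measure 114 mm over their backs; the gripper's body (76 mm by 85 mm) begins 54 mm behind the grasp point. The pads swing forward as they close: fully open they stand 13 mm farther back than shut.
Start: joints at [-1.285, 0.521, -0.036, 1.599, 0.021, 1.021, -0.113], TCP at [217.731, 585.84, 231.291] pointing down, gripper open.
Joint ranges: [-2.91, 2.91], [-0.3, 2.13], [-1.5, 1.42], [0.17, 2.43], [-1.26, 4.41], [0.16, 1.93], [-2.52, 2.52]. Speed limits (rad/s): [1.89, 1.89, 2.39, 2.39, 3.01, 3.01, 3.01].

INTERFACE

Orientations are given as a 3x3 rotation matrix whose columns are the frame's x, y, z axes.
In Python, from plant import ctrl gives the robot as it stands. The module is installed in compiled form; this text tells all that it offers.
- The arm moves only by the tool jog_arm, never from a script. Its argument "commands" is a list of rows, each a list of 3 entries, a list of its own where there are three numbers: the shift along the tool's x, y, z in mm, then the turn, a rotation vector about the tool's x, y, z in degrees, then the finger opening in mm, from 0 to 85.4. In form: [[[x, y, z], [wx, wy, wz], gripper], ...]. A call has 1 to 5 rows; each row shifts and turns the commanded pose from where the row before left it, along the tool's axes as they then stand; what a row does not reach is not made up. A row lasts 1/10 s, in which the tool goes at most 50 mm and 8.59 degrees, less where a joint would pass 70% of its speed; a pose out of reach is approached as far as the arm can. A call is refused whole if a number of a shift passes 50 or a number of a turn 8.59, either way. A call with a gripper value outside its range is refused whole. The fingers move at their own pace and stop on an object; "force" is the grip in N (left out, the last holds). Time passes only in rows, so rows that do not move let the fingers close. It gives the time, the measured TCP pose, the force and the opening at its end, in the units of the state.
- ctrl.read_state(): the state, without advancing time (a new reading comes with each control period).
- ctrl.capture(name): name is "scene" or "top" or "wrist"; returns a dict with "image" (480x640x3 uint8, red, green, blue), "range_z" (480x640 float32, mm along the optical axis (not along the pixel's ray), 0 where there is no reading), "fx", "fy", "cx", "cy" (pixels), "k1" (the pictures are not rectified: a ray, as slopes to the right and down, at radius r is drawn at 1 + k1 r^2 times it, then the intrinsics apply), "eye" and "orientation" of the camera in the world; the wrist camera has in their place "hand_eye" (4x4, takes a point from camera to tool coordinates, whose origin is the TCP and whose axes are the flange's). Camera axes: x right, y up, looking along -z (the intrinsics and any distortion apply to the point x, -y, -z); pixel columns grow to the right and rows downward; lengths in mm; the calibration is good to about 2 mm. A picture is of the moment at which its call begins: read the wrist's pose just before it.
- ctrl.close_job(): hands the job in, once; it reports no verdict.
Trained networks look in the newest picture that a camera, given by its name, has taken for a name from the list of things; names that differ only in an ending like _2 or _b are one class to them, and where a whole thing is asked for, a point or a joint stands for the part that bears it (a point fixed in the world has none). Each returns a list of dicts, best first, with "confidence" (0 to 1); they miss things now and then, are a little off and sometimes report something else, mostly with a low value. They report only what shows in the picture. A call takes as long as a camera call.
- ctrl.masks_of(target, camera): "pixels" (480x640 bool, what is visible of it) and "rect" ([centre column, centre row, width, height] in pixels, round what is visible of it).
- ctrl.spot_point(target, camera): "position" ([column, row] in pixels: a listed point, or the origin of a listed thing).
The state is a dict: "t": time; "joint_positions": joint angles; "dq": joint speeds; "tau": joint torques, N m; "eef_pos": TCP position; "tool_rot": TCP orientation; "wrist_force": force on the tool from outside, world axes, zero at the start; "torque": the same for the moment, N m; "opening": finger opening in mm.
Only numpy, scipy, OpenCV 4.12 (cv2) and the standard library are available. Lean on these libraries where they do the work, as an engineer would, in place of code of your own. Each camera call takes 0.05 s, during which the arm holds its last target.

## Working session

There is one attempt and no reset: what is moved stays moved. The work goes in short steps, Python scripts to look and compute and a tool call to move; the robot and the scene stay as the last step left them, time stands still between calls to the robot, and variables do not carry over. Pictures are saved under pics/ and viewed, and the job is handed in when it is done.

Besides the shell and the picture viewer there is one more tool, called after "Request:" as name([rows], argument=value, ...), one row to a line, values as JSON. jog_arm: Moves the arm, as the interface text tells. Its arguments: {"type":"object","properties":{"commands":{"type":"array","items":{"type":"array"}},"force":{"type":"number"}},"required":["commands"]}

```bash
mkdir -p pics; cat > h.py <<'E'
import numpy as np, cv2
from plant import ctrl
def ray(c,u,v):
    xd=(u-c['cx'])/c['fx']; yd=(v-c['cy'])/c['fy']
    x,y=xd,yd
    for _ in range(20):
        s=1+c['k1']*(x*x+y*y); x,y=xd/s,yd/s
    return x,y
def pose(c,st=None):
    if 'eye' in c: return np.array(c['orientation']),np.array(c['eye'])
    H=np.array(c['hand_eye']); R=np.array(st['tool_rot']); p=np.array(st['eef_pos'])
    return R@H[:3,:3], R@H[:3,3]+p
def at_depth(c,u,v,d,st=None):
    R,e=pose(c,st); x,y=ray(c,u,v); return e+R@np.array([x*d,-y*d,-d])
def at_z(c,u,v,z,st=None):
    R,e=pose(c,st); x,y=ray(c,u,v); k=R@np.array([x,-y,-1.]); return e+k*(z-e[2])/k[2]
def cloud(c,st=None):
    v,u=np.mgrid[0:480,0:640].astype(float); x,y=ray(c,u,v); d=c['range_z']
    R,e=pose(c,st); P=np.stack([x*d,-y*d,-d],-1)@R.T+e; P[d<=0]=np.nan; return P
def save(c,n): cv2.imwrite('pics/'+n+'.png',c['image'][:,:,::-1])
E
python3 - <<'E'
from h import *
np.set_printoptions(precision=2,suppress=True)
s=ctrl.read_state(); print(s)
for cam in ['scene','top','wrist']:
    c=ctrl.capture(cam); save(c,cam+'0'); np.save('pics/'+cam+'0.npy',c,allow_pickle=True)
    print(cam,{k:v for k,v in c.items() if k not in('image','range_z')})
    if cam=='wrist': continue
    for t in ['wheel_axle','jar_seat','pawl_knob','pawl_pivot','lid_grip','jar','clamp','bin','sugar_tin','tin']:
        r=ctrl.spot_point(t,cam)
        print(t,[(np.round(q['position'],1),round(q['confidence'],2)) for q in r[:2]])
E
```

```text
{'t': 0.0, 'joint_positions': array([-1.29,  0.52, -0.04,  1.6 ,  0.02,  1.02, -0.11]), 'dq': array([ 0.,  0., -0., -0., -0., -0., -0.]), 'tau': array([  0.  , -92.71,   1.98, -37.  ,   0.02,   0.01,  -0.  ]), 'eef_pos': array([217.63, 585.53, 230.73]), 'tool_rot': array([[-0.94,  0.35, -0.  ],
       [ 0.35,  0.94, -0.  ],
       [-0.  , -0.  , -1.  ]]), 'wrist_force': array([-0.06,  0.72, -0.31]), 'torque': array([ 0.01, -0.06,  0.  ]), 'opening': 85.62015030628912}
scene {'fx': 539.9244988088133, 'fy': 539.9244988088133, 'cx': 317.5955086879788, 'cy': 235.61285448356912, 'k1': -0.12342896432959556, 'eye': array([  -7.05, -621.63, 1025.21]), 'orientation': array([[ 0.74,  0.49, -0.45],
       [-0.67,  0.54, -0.51],
       [-0.  ,  0.68,  0.73]])}
wheel_axle []
jar_seat [(array([268.6, 250.9]), 0.77)]
pawl_knob [(array([227.4, 163.9]), 0.74)]
pawl_pivot [(array([238.4, 202.7]), 0.86)]
lid_grip [(array([267. , 215.1]), 0.72)]
jar [(array([269.8, 248.4]), 0.74), (array([345. , 249.7]), 0.45)]
clamp [(array([260. , 234.7]), 0.78), (array([228.3, 164.1]), 0.3)]
bin [(array([267.9, 249.3
[... 490 characters left out ...]
l_knob [(array([190. , 253.1]), 0.63)]
pawl_pivot [(array([237. , 271.9]), 0.51)]
lid_grip [(array([272.1, 267.7]), 0.78)]
jar [(array([274.2, 267.9]), 0.89), (array([320.8, 219.1]), 0.18)]
clamp [(array([250.5, 258.7]), 0.8)]
bin [(array([406.3, 246.2]), 0.62), (array([321.4, 217.4]), 0.33)]
sugar_tin [(array([386.4, 236.3]), 0.63)]
tin [(array([321.6, 216.5]), 0.71)]
wrist {'fx': 340.4223752066133, 'fy': 340.4223752066133, 'cx': 317.1219434190395, 'cy': 242.34343525789748, 'k1': 0.02131957572722899, 'hand_eye': array([[  -0.  ,    0.96,    0.27,   67.32],
       [   1.  ,    0.  ,   -0.  ,   -0.24],
       [  -0.  ,    0.27,   -0.96, -143.02],
       [   0.  ,    0.  ,    0.  ,    1.  ]])}
```

View pics/scene0.png

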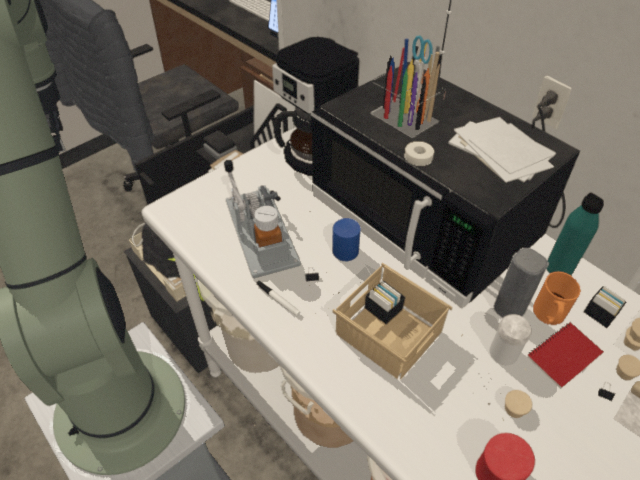

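View pics/top0.png

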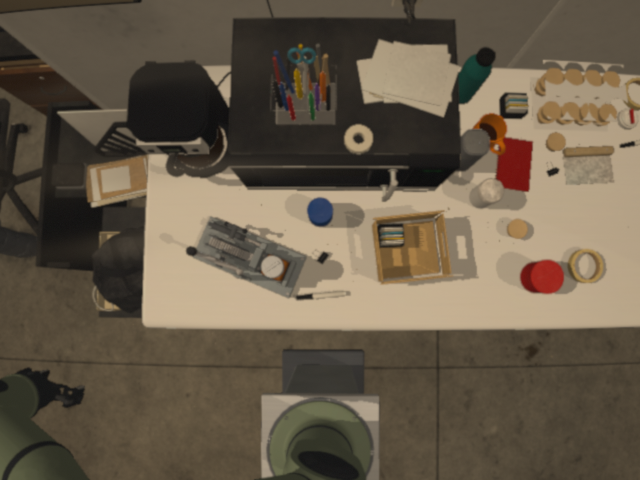

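View pics/wrist0.png

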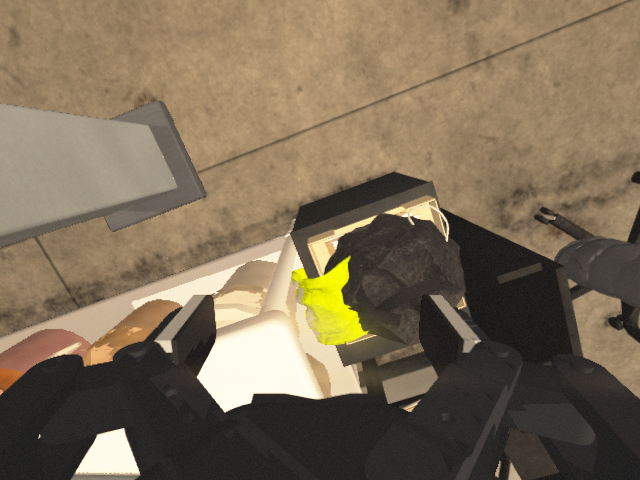

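Scene view: clamp with amber jar left of centre (jar lid at 266,215, knob 228,165), blue tin at 346,240, bin at 392,318 with the sugar tin at 384,300. Top view: lid at (274,266), knob (191,251), tin (320,211), bin centre about (412,247). The wrist camera is looking off the table edge.

```bash
python3 - <<'E'
from h import *
np.set_printoptions(precision=1,suppress=True)
T=np.load('pics/top0.npy',allow_pickle=True).item(); S=np.load('pics/scene0.npy',allow_pickle=True).item()
def tri(a,b):
    R1,e1=pose(T);R2,e2=pose(S)
    k1=at_depth(T,*a,1)-e1;k2=at_depth(S,*b,1)-e2
    A=np.stack([k1,-k2],1);x=np.linalg.lstsq(A,e2-e1,rcond=None)[0]
    p,q=e1+k1*x[0],e2+k2*x[1];return (p+q)/2,np.linalg.norm(p-q)
print('knob',tri((190,253.1),(227.4,163.9)),'lid',tri((272.1,267.7),(267,215.1)),'pivot',tri((237,271.9),(238.4,202.7)))
print('seat',tri((278.5,267.1),(268.6,250.9)),at_z(T,278.5,267.1,18), 'tin',at_z(T,321.6,216.5,0),'tin scene',at_z(S,346.8,254.2,0))
P=cloud(T); Q=cloud(S)
for n,c,PP in(('T',T,P),('S',S,Q)):
    cam={'T':'top','S':'scene'}[n]
    for t in ['clamp','lid','jar','pawl_knob','bin','tin','sugar_tin']:
        for r in ctrl.masks_of(t,cam)[:2]:
            m=r['pixels']; pts=PP[m]; pts=pts[~np.isnan(pts[:,0])]
            print(n,t,round(r['confidence'],2),np.round(r['rect']),m.sum(),'med',np.median(pts,0),'lo',np.percentile(pts,3,axis=0),'hi',np.percentile(pts,97,axis=0))
# z maps
b=P[195:305,180:345]
c=cv2.resize(T['image'][190:310,170:350],None,fx=4.4,fy=4.4,interpolation=cv2.INTER_CUBIC);cv2.imwrite('pics/t_cl.png',c[:,:,::-1])
c=cv2.resize(S['image'][150:290,200:380],None,fx=4.2,fy=4.2,interpolation=cv2.INTER_CUBIC);cv2.imwrite('pics/s_cl.png',c[:,:,::-1])
E
```

```text
knob (array([521.9, 318.2, 158. ]), np.float64(3.8622528823320152)) lid (array([488.7, 116.3, 147.1]), np.float64(5.065814664612002)) pivot (array([475.6, 207.4, 130.9]), np.float64(1.6784360322404142))
seat (array([490.5, 116.9,  20.7]), np.float64(7.375985775458295)) [493.6 115.1  18. ] tin [634.9  -0.4   0. ] tin scene [636.8  -6.    0. ]
T clamp 0.74 [246. 257. 121.  78.] 4455 med [525.4 206.   21.9] lo [437.   64.9  11.9] hi [605.1 324.7 126.9]
T jar 0.78 [278. 267.  30.  30.] 511 med [488.3 112.9 148.6] lo [462.4  87.9  92.6] hi [513.  142.2 154.5]
T jar 0.71 [215. 259.  59.  29.] 317 med [510.7 282.  125.3] lo [476.4 200.2  18.2] hi [537.1 334.7 163. ]
T pawl_knob 0.88 [215. 260.  58.  24.] 307 med [510.7 282.  125.1] lo [478.5 200.7  20.8] hi [534.  326.9 163. ]
T bin 0.78 [412. 246.  80.  74.] 3713 med [ 540.3 -255.2    7.1] lo [ 468.9 -328.9   -0.1] hi [ 630.9 -145.9   95.4]
T tin 0.59 [321. 213.  24.  27.] 626 med [634.3   2.8  85.8] lo [606.8 -25.8  12. ] hi [668.5  33.6  90.9]
T sugar_tin 0.64 [391. 235.  29.  32.] 585 med [ 576.8 -183.5   53.8] lo [ 549.6 -216.     6.2]
[... 218 characters left out ...]
3] hi [512.8 141.3 154.2]
S jar 0.93 [269. 225.  29.  39.] 922 med [480.4 103.4 124.7] lo [459.1  87.   73. ] hi [510.2 142.4 153.2]
S pawl_knob 0.63 [234. 185.  22.  50.] 334 med [515.9 294.  126.2] lo [474.7 198.3  -0.3] hi [604.3 447.1 162.1]
S bin 0.7 [392. 322. 121. 117.] 6888 med [ 547.3 -243.1   38.8] lo [ 455.4 -329.2    0.8] hi [ 632.8 -141.4   95.6]
S bin 0.66 [262. 222.  79. 123.] 3531 med [493.5 178.8  35.5] lo [429.8  57.6   9.5] hi [602.3 323.9 139.7]
S tin 0.73 [348. 240.  30.  40.] 1089 med [626.1  -9.3  73.5] lo [606.5 -29.5   5.1] hi [665.4  30.7  89.9]
S sugar_tin 0.83 [382. 303.  41.  43.] 1186 med [ 564.6 -195.5   53.6] lo [ 548.9 -219.5    8.2] hi [ 609.4 -155.7   73. ]
```

View pics/t_cl.png

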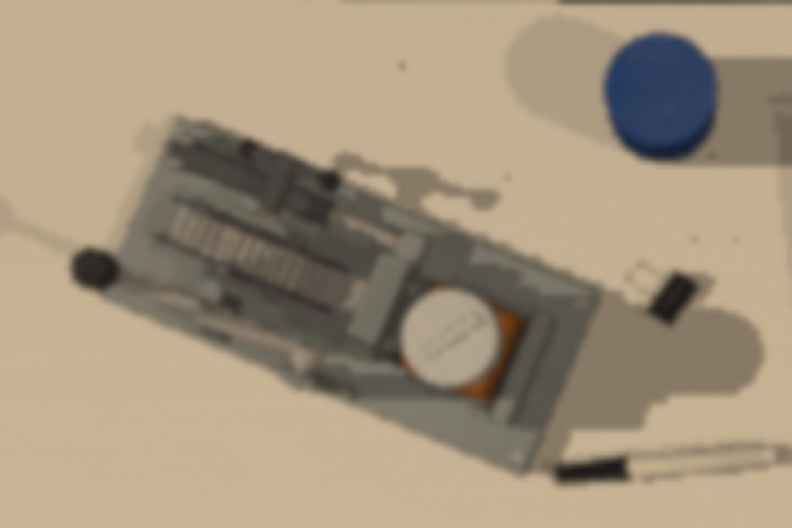

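View pics/s_cl.png

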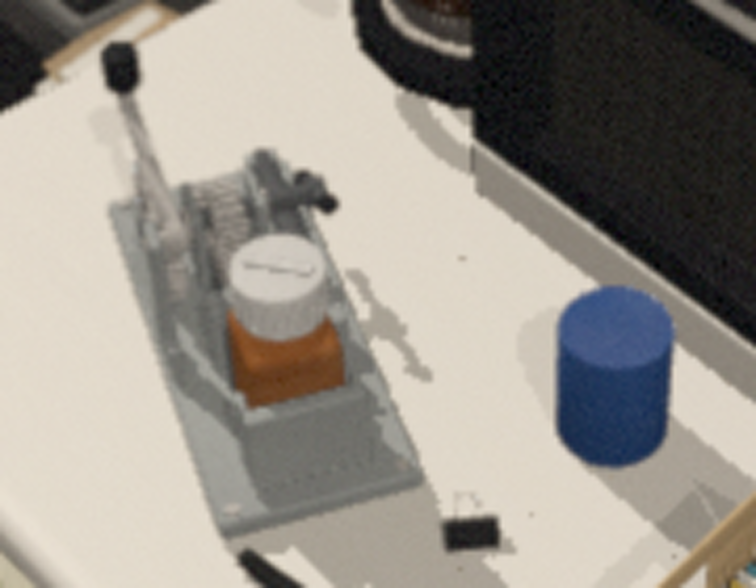

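```bash
python3 - <<'E'
from h import *
np.set_printoptions(precision=1,suppress=True)
T=np.load('pics/top0.npy',allow_pickle=True).item(); S=np.load('pics/scene0.npy',allow_pickle=True).item()
P=cloud(T);Q=cloud(S)
def sel(P,x0,x1,y0,y1,z0,z1):
    p=P.reshape(-1,3);return p[(p[:,0]>x0)&(p[:,0]<x1)&(p[:,1]>y0)&(p[:,1]<y1)&(p[:,2]>z0)&(p[:,2]<z1)]
for n,p in(('T',P),('S',Q)):
    a=sel(p,450,525,75,155,147,160); print(n,'lid',len(a),a.mean(0),cv2.minEnclosingCircle(a[:,:2].astype(np.float32)))
    a=sel(p,490,550,295,345,140,175); print(n,'knob',len(a),a.mean(0),a.min(0),a.max(0))
    a=sel(p,400,640,20,360,10,30); print(n,'bed',len(a),cv2.minAreaRect(a[:,:2].astype(np.float32)))
    a=sel(p,440,650,-350,-130,86,105); print(n,'bin',len(a),cv2.minAreaRect(a[:,:2].astype(np.float32)))
    a=sel(p,560-25,625,-230,-140,60,80); print(n,'sugar',len(a),a.mean(0))
    a=sel(p,600,690,-60,50,80,95); print(n,'tin',a.mean(0))
    a=sel(p,350,700,-60,20,-10,10); print(n,'table z',np.median(a[:,2]))
E
```

```text
T lid 328 [489.9 118.7 150.4] ((489.7784729003906, 118.0219497680664), 26.9630184173584)
T knob 90 [526.1 317.  158.6] [515.2 307.2 142.4] [537.9 330.3 166.5]
T bed 2476 ((519.1381225585938, 185.02166748046875), (332.1048278808594, 217.52366638183594), 88.81765747070312)
T bin 592 ((544.6666870117188, -236.3153076171875), (174.56573486328125, 186.90518188476562), 6.6328043937683105)
T sugar 264 [ 581.9 -184.2   69. ]
T tin [639.5   3.3  86.3]
T table z -0.5064389188190717
S lid 298 [489.2 117.6 150.6] ((489.6980895996094, 117.95747375488281), 28.14970588684082)
S knob 95 [525.1 314.5 155.1] [515.4 304.6 140.4] [538.5 329.4 163.9]
S bed 1702 ((517.1390991210938, 183.05682373046875), (337.9259948730469, 209.63389587402344), 86.46786499023438)
S bin 1157 ((544.2846069335938, -235.44915771484375), (177.05419921875, 187.33560180664062), 6.660947322845459)
S sugar 699 [ 587.6 -182.6   69.3]
S tin [638.    1.9  86.9]
S table z 0.08452173109594696
```

Request:
jog_arm([
  [[-35,-28.6,0],[0,0,0],85],
  [[-35,-28.6,0],[0,0,0],85],
  [[-35,-28.6,0],[0,0,0],85],
  [[-35,-28.6,0],[0,0,0],85],
  [[-35,-28.6,0],[0,0,0],85],
])

```text
t: 2.35
eef_pos: [332.6, 389.2, 231.5]
tool_rot: [[-0.937, 0.348, 0.0], [0.348, 0.937, 0.0], [-0.0, 0.0, -1.0]]
wrist_force: [2.2, -0.2, -0.1]
opening: 85.0
```

Request:
jog_arm([
  [[-35,-28.6,0],[0,0,0],85],
  [[-35,-28.6,0],[0,0,0],85],
  [[-35,-28.6,0],[0,0,0],85],
  [[-35,-28.6,0],[0,0,0],85],
  [[0,0,0],[0,0,0],85],
])

```text
t: 2.85
eef_pos: [426.0, 229.6, 231.6]
tool_rot: [[-0.935, 0.355, 0.001], [0.355, 0.935, -0.001], [-0.002, -0.001, -1.0]]
wrist_force: [-0.9, 1.0, -0.2]
opening: 84.9
```

```bash
python3 - <<'E'
from h import *
np.set_printoptions(precision=4,suppress=True)
s=ctrl.read_state(); print(s['t'],s['eef_pos'],s['tool_rot'],s['joint_positions'])
c=ctrl.capture('wrist'); save(c,'w1')
E
```

```text
2.85 [425.9633 229.6355 231.5969] [[-0.9348  0.3552  0.0012]
 [ 0.3552  0.9348 -0.0013]
 [-0.0016 -0.0008 -1.    ]] [-0.6756  0.2978  0.071   1.9646 -0.0247  0.8798  0.6157]
```

View pics/w1.png

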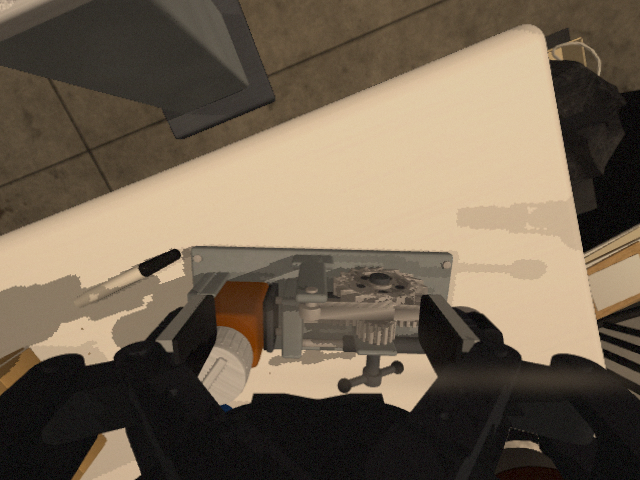

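Request:
jog_arm([
  [[-25,-20.5,0],[0,0,0],85],
  [[-25,-20.5,0],[0,0,0],85],
  [[-25,-20.5,0],[0,0,0],85],
  [[-24,-20,0],[0,0,0],85],
  [[0,0,0],[0,0,0],85],
])

```text
t: 3.4
eef_pos: [489.0, 121.4, 231.3]
tool_rot: [[-0.936, 0.352, 0.001], [0.352, 0.936, -0.001], [-0.001, -0.001, -1.0]]
wrist_force: [-0.1, 0.4, 0.3]
opening: 85.0
```

```bash
python3 - <<'E'
from h import *
np.set_printoptions(precision=4,suppress=True)
s=ctrl.read_state(); print(s['t'],s['eef_pos'],s['tool_rot'],s['joint_positions'])
c=ctrl.capture('wrist'); save(c,'w2')
c=ctrl.capture('top'); save(c,'t2')
E
```

```text
3.4 [489.0383 121.4024 231.3467] [[-0.9361  0.3517  0.0007]
 [ 0.3517  0.9361 -0.0009]
 [-0.0009 -0.0006 -1.    ]] [-0.4583  0.3311  0.1224  1.9195 -0.0496  0.8935  0.9   ]
```

View pics/w2.png

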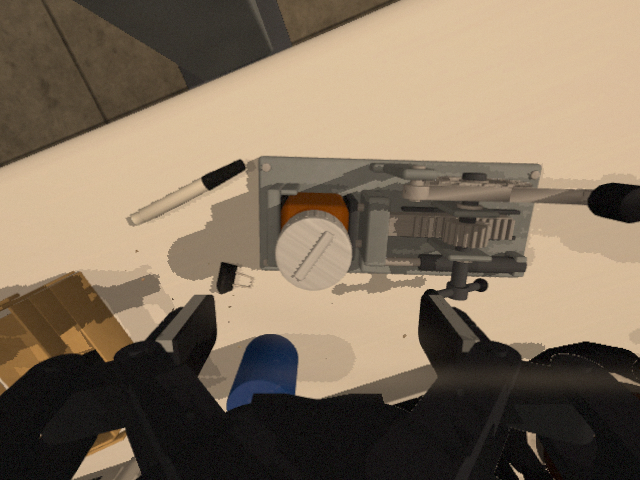

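Wrist view: lid centred at (315,250), bar running from (293,278) to (331,233), bed aligned with the image horizontals, knob at (618,202).

```bash
python3 - <<'E'
from h import *
np.set_printoptions(precision=2,suppress=True)
s=ctrl.read_state(); c=ctrl.capture('wrist')
f=lambda u,v,z: at_z(c,u,v,z,s)
a,b=f(293,278,153),f(331,233,153); print(a,b,np.degrees(np.arctan2(*(a-b)[[1,0]])))
a,b=f(264,157,18),f(541,165,18); print('bed edge',a,b,np.degrees(np.arctan2(*(b-a)[[1,0]])))
P=cloud(c,s).reshape(-1,3)
m=(abs(P[:,0]-489)<45)&(abs(P[:,1]-118)<45)&(abs(P[:,2]-150)<5); q=P[m]
print('lid',len(q),np.median(q,0),cv2.minEnclosingCircle(q[:,:2].astype(np.float32)))
m=(abs(P[:,0]-526)<30)&(abs(P[:,1]-317)<30)&(P[:,2]>145)&(P[:,2]<170); q=P[m]; print('knob',len(q),q.min(0) if len(q) else 0,q.max(0) if len(q) else 0)
E
```

```text
[499.7 102.1 153. ] [478.66 137.68 153.  ] -59.400855887910936
bed edge [413.48  94.68  18.  ] [519.27 354.56  18.  ] 67.84947717587099
lid 4491 [489.56 118.25 150.54] ((491.0928955078125, 117.74413299560547), 27.083009719848633)
knob 1591 [516.08 305.67 145.04] [539.5  324.64 164.57]
```

Request:
jog_arm([
  [[-1,-1,25],[0,0,0],85],
  [[0,-0.5,30],[0,0,0],85],
  [[0,0,30],[0,0,0],85],
  [[0,0,22],[0,0,0],85],
  [[0,0,2],[0,0,0],85],
])

```text
t: 4.05
eef_pos: [486.4, 123.4, 120.3]
tool_rot: [[-0.938, 0.346, -0.004], [0.346, 0.938, -0.001], [0.003, -0.002, -1.0]]
wrist_force: [-1.2, -0.1, 0.9]
opening: 85.3
```

Request:
jog_arm([
  [[0,0,0],[0,0,0],50],
  [[0,0,0],[0,0,0],50],
  [[0,0,0],[0,0,0],50],
  [[0,0,0],[0,0,0],50],
], force=40)

```text
t: 4.45
eef_pos: [487.8, 120.6, 123.7]
tool_rot: [[-0.937, 0.35, -0.0], [0.35, 0.937, -0.002], [-0.0, -0.002, -1.0]]
wrist_force: [-6.9, -12.3, 11.2]
opening: 52.8
```

Request:
jog_arm([
  [[0,0,0],[0,0,0],64],
  [[-2,-2,0],[0,0,0],64],
  [[0,0,0],[0,0,0],64],
  [[0,0,0],[0,0,0],64],
])

```text
t: 4.85
eef_pos: [489.6, 119.8, 122.7]
tool_rot: [[-0.937, 0.348, 0.001], [0.348, 0.937, 0.0], [-0.0, 0.001, -1.0]]
wrist_force: [0.1, 0.5, -0.3]
opening: 64.0
```

Request:
jog_arm([
  [[0,0,0],[0,0,0],50],
  [[0,0,0],[0,0,0],50],
  [[0,0,0],[0,0,0],50],
])

```text
t: 5.15
eef_pos: [489.1, 118.9, 122.6]
tool_rot: [[-0.937, 0.349, -0.0], [0.349, 0.937, -0.001], [0.0, -0.001, -1.0]]
wrist_force: [-4.2, -6.6, 11.6]
opening: 53.1
```

Request:
jog_arm([
  [[0,0,0],[0,0,5],50],
  [[0,0,0],[0,0,7],50],
  [[0,0,0],[0,0,7],50],
  [[0,0,0],[0,0,7],50],
  [[0,0,0],[0,0,7],50],
])

```text
t: 5.65
eef_pos: [490.1, 120.1, 122.8]
tool_rot: [[-0.593, 0.805, 0.002], [0.805, 0.593, 0.001], [-0.0, 0.002, -1.0]]
wrist_force: [2.8, 1.5, 2.7]
opening: 52.9
```

```bash
python3 - <<'E'
from h import *
np.set_printoptions(precision=2,suppress=True)
s=ctrl.read_state(); print(s['torque'],s['wrist_force'])
c=ctrl.capture('scene'); cv2.imwrite('pics/s3.png',cv2.resize(c['image'][120:300,180:400],None,fx=3.5,fy=3.3)[:,:,::-1])
E
```

```text
[ 0.45 -0.73  0.22] [2.81 1.48 2.71]
```

View pics/s3.png

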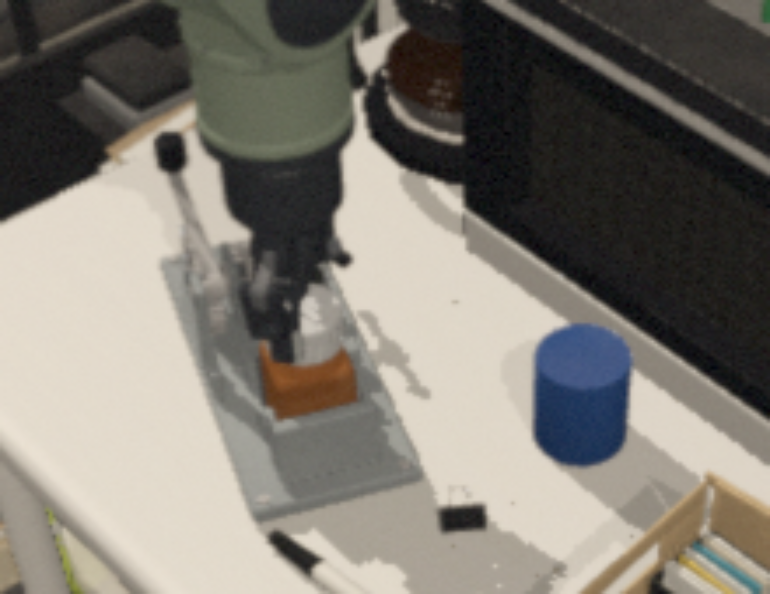

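Fingers are on the lid (crop 290,340), jar still seated. Turning on.

Request:
jog_arm([
  [[0,0,0],[0,0,6],50],
  [[0,0,0],[0,0,6],50],
  [[0,0,0],[0,0,4],50],
  [[0,0,0],[0,0,2],50],
  [[0,0,0],[0,0,2],50],
])

```text
t: 6.2
eef_pos: [490.9, 120.4, 122.8]
tool_rot: [[-0.287, 0.958, 0.003], [0.958, 0.287, 0.001], [-0.0, 0.004, -1.0]]
wrist_force: [7.9, 3.1, -0.1]
opening: 52.8
```

```bash
python3 - <<'E'
from h import *
np.set_printoptions(precision=3,suppress=True)
s=ctrl.read_state(); print(s['torque'],s['wrist_force'],np.degrees(np.arctan2(*s['tool_rot'][[1,0],1])))
E
```

```text
[ 0.683 -1.871  0.172] [ 7.884  3.134 -0.112] 16.688790446980093
```

Request:
jog_arm([
  [[0,0,0],[0,0,2.5],50],
  [[0,0,0],[0,0,2.5],50],
  [[0,0,0],[0,0,1],50],
])

```text
t: 6.5
eef_pos: [491.1, 120.5, 122.8]
tool_rot: [[-0.186, 0.982, 0.004], [0.982, 0.186, 0.001], [0.0, 0.004, -1.0]]
wrist_force: [8.2, 3.2, -1.3]
opening: 52.9
```

```bash
python3 - <<'E'
from h import *
np.set_printoptions(precision=3,suppress=True)
s=ctrl.read_state(); print(s['torque'],s['wrist_force'],np.degrees(np.arctan2(*s['tool_rot'][[1,0],1])))
E
```

```text
[ 0.675 -2.184  1.277] [ 8.218  3.211 -1.32 ] 10.744604562175416
```

Request:
jog_arm([
  [[0,0,0],[0,0,1],50],
  [[0,0,0],[0,0,0],50],
  [[0,0,0],[0,0,0],85],
  [[0,0,0],[0,0,0],85],
  [[0,0,0],[0,0,0],85],
])

```text
t: 7.0
eef_pos: [489.0, 119.4, 122.2]
tool_rot: [[-0.168, 0.986, -0.001], [0.986, 0.168, -0.0], [-0.0, -0.001, -1.0]]
wrist_force: [0.9, 0.1, -1.0]
opening: 85.3
```

Request:
jog_arm([
  [[0,0,-20],[0,0,0],85],
  [[0,0,-30],[0,0,0],85],
  [[0,0,-30],[0,0,0],85],
  [[0,0,-25],[0,0,0],85],
  [[0,0,0],[0,0,0],85],
])

```text
t: 7.5
eef_pos: [490.4, 119.8, 229.9]
tool_rot: [[-0.167, 0.986, 0.004], [0.986, 0.167, 0.002], [0.001, 0.004, -1.0]]
wrist_force: [0.3, -0.2, -0.6]
opening: 84.9
```

```bash
python3 - <<'E'
from h import *
np.set_printoptions(precision=3,suppress=True)
s=ctrl.read_state(); print(s['t'],s['eef_pos'],s['torque'],s['wrist_force'],np.degrees(np.arctan2(*s['tool_rot'][[1,0],1])))
c=ctrl.capture('wrist'); save(c,'w4'); P=cloud(c,s).reshape(-1,3)
m=(abs(P[:,0]-489)<45)&(abs(P[:,1]-118)<45)&(abs(P[:,2]-150)<5); q=P[m]
print('lid',len(q),np.median(q,0),cv2.minEnclosingCircle(q[:,:2].astype(np.float32)))
m=(abs(P[:,0]-526)<30)&(abs(P[:,1]-317)<30)&(P[:,2]>145)&(P[:,2]<170); q=P[m]; print('knob',len(q),q.min(0) if len(q) else 0,q.max(0) if len(q) else 0)
E
```

```text
7.5 [490.43  119.774 229.945] [0.008 0.053 0.035] [ 0.275 -0.177 -0.629] 9.623407287626623
lid 4607 [491.129 119.442 150.639] ((491.521728515625, 117.84574127197266), 27.289676666259766)
knob 0 0 0
```

View pics/w4.png

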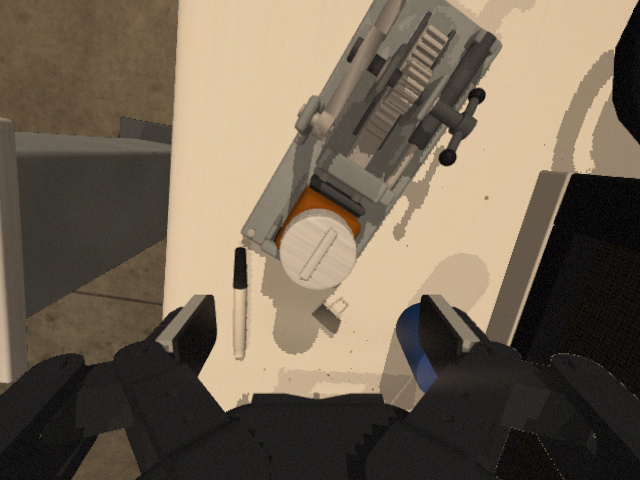

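```bash
python3 - <<'E'
from h import *
np.set_printoptions(precision=3,suppress=True)
s=ctrl.read_state(); c=ctrl.capture('wrist')
f=lambda u,v,z: at_z(c,u,v,z,s)
ang=lambda d: np.degrees(np.arctan2(d[1],d[0]))
img=cv2.resize(c['image'][190:300,260:380],None,fx=5,fy=5,interpolation=cv2.INTER_CUBIC);cv2.imwrite('pics/w4c.png',img[:,:,::-1])
print(ang(f(337,231,153)-f(304,276,153)))
# bed edges
a,b=f(245,234,18),f(388,2,18);print('bed',a,b,ang(b-a))
a,b=f(362,256,18),f(497,48,18);print('bed far',a,b,ang(b-a))
E
```

```text
64.6716017378688
bed [417.638  86.722  18.   ] [520.318 320.606  18.   ] 66.29738710349963
bed far [545.806  83.351  18.   ] [627.603 301.216  18.   ] 69.42165511365135
```

View pics/w4c.png

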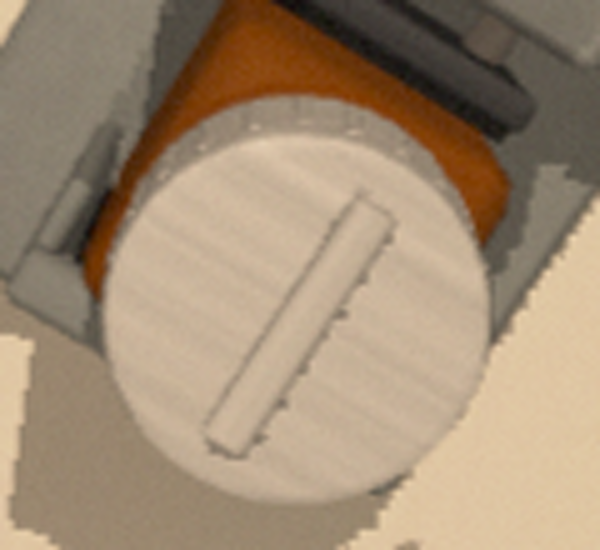

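Bar in the crop runs (376,208)–(226,440), i.e. along the clamp's x within measurement, and the stop torque (1.3 N·m) was felt: lid tight. Now to the knob.

Request:
jog_arm([
  [[0,0,0],[0,0,7.9],85],
  [[0,0,0],[0,0,7.9],85],
  [[0,0,0],[0,0,7.9],85],
  [[0,0,0],[0,0,7.8],85],
  [[0,0,0],[0,0,0],60],
])

```text
t: 8.1
eef_pos: [488.8, 119.5, 226.2]
tool_rot: [[0.375, 0.927, -0.002], [0.927, -0.375, -0.001], [-0.002, -0.001, -1.0]]
wrist_force: [0.4, -0.4, -0.1]
opening: 73.0
```

```bash
python3 - <<'E'
from h import *
np.set_printoptions(precision=3,suppress=True)
s=ctrl.read_state(); print(s['eef_pos'],np.degrees(np.arctan2(*s['tool_rot'][[1,0],1])),s['joint_positions'])
print(s['tool_rot'].T@(np.array([526.5,318.5,230])-s['eef_pos']))
E
```

```text
[488.804 119.47  226.193] -22.019483209193233 [-0.826  0.393  0.615  1.943 -0.286  0.895 -0.449]
[198.637 -39.678  -4.146]
```

Request:
jog_arm([
  [[30,-8,0],[0,0,0],60],
  [[30,-8,0],[0,0,0],60],
  [[30,-8,0],[0,0,0],60],
  [[30,-8,0],[0,0,0],60],
  [[0,0,0],[0,0,0],60],
])

```text
t: 8.6
eef_pos: [503.7, 246.9, 226.0]
tool_rot: [[0.364, 0.931, -0.001], [0.931, -0.364, -0.0], [-0.0, -0.001, -1.0]]
wrist_force: [-1.5, -0.2, -0.4]
opening: 60.0
```

```bash
python3 - <<'E'
from h import *
np.set_printoptions(precision=3,suppress=True)
s=ctrl.read_state(); print(s['eef_pos'],np.degrees(np.arctan2(*s['tool_rot'][[1,0],1])),s['joint_positions'])
print(s['tool_rot'].T@(np.array([526.5,318.5,230])-s['eef_pos']))
c=ctrl.capture('wrist'); save(c,'w5'); P=cloud(c,s).reshape(-1,3)
m=(abs(P[:,0]-526)<30)&(abs(P[:,1]-317)<30)&(P[:,2]>158)&(P[:,2]<170); q=P[m]; print('knob top',len(q),np.median(q,0),cv2.minEnclosingCircle(q[:,:2].astype(np.float32)))
E
```

```text
[503.705 246.898 225.975] -21.347856132045912 [-0.971  0.486  0.578  1.799 -0.32   0.952 -0.631]
[74.985 -4.839 -4.056]
knob top 1320 [528.569 318.404 161.979] ((528.6279296875, 318.3765563964844), 12.036805152893066)
```

View pics/w5.png

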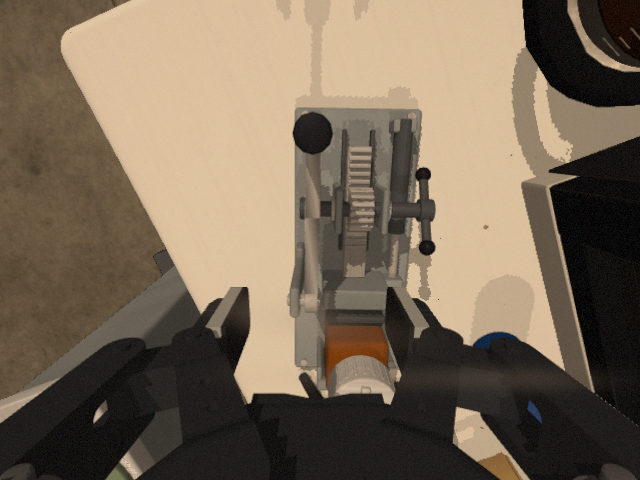

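Knob at (313,132) in the wrist view, its top's fit: centre (528.6, 318.4), z 162. Approach along x first, then down.

Request:
jog_arm([
  [[25,-1,0],[0,0,0],60],
  [[25,-1,0],[0,0,0],60],
  [[25,-1.4,0],[0,0,0],60],
  [[0,0,0],[0,0,0],60],
])

```text
t: 9.05
eef_pos: [529.2, 315.6, 226.2]
tool_rot: [[0.368, 0.93, -0.001], [0.93, -0.368, -0.0], [-0.0, -0.001, -1.0]]
wrist_force: [-0.3, -1.1, -0.4]
opening: 59.9
```

```bash
python3 - <<'E'
from h import *
np.set_printoptions(precision=3,suppress=True)
s=ctrl.read_state(); print(s['t'],s['eef_pos'],np.degrees(np.arctan2(*s['tool_rot'][[1,0],1])),s['joint_positions'])
print(s['tool_rot'].T@(np.array([528.3,318.4,135])-s['eef_pos']))
c=ctrl.capture('wrist'); save(c,'w6'); P=cloud(c,s).reshape(-1,3)
m=(abs(P[:,0]-526)<30)&(abs(P[:,1]-317)<30)&(P[:,2]>158)&(P[:,2]<170); q=P[m]; print('knob top',len(q),np.median(q,0),cv2.minEnclosingCircle(q[:,:2].astype(np.float32)))
E
```

```text
9.05 [529.246 315.618 226.236] -21.594750809544454 [-1.003  0.576  0.561  1.651 -0.348  1.017 -0.706]
[ 2.28  -1.854 91.236]
knob top 979 [528.972 319.558 161.98 ] ((528.6905517578125, 318.6611633300781), 11.827569961547852)
```

Request:
jog_arm([
  [[1,-1,25],[0,0,0],60],
  [[0.5,0,28],[0,0,0],60],
  [[0,0,24],[0,0,0],60],
  [[0,0,12],[0,0,0],60],
  [[0,0,2],[0,0,0],60],
])

```text
t: 9.6
eef_pos: [528.4, 314.2, 135.3]
tool_rot: [[0.373, 0.928, -0.002], [0.928, -0.373, -0.001], [-0.002, -0.001, -1.0]]
wrist_force: [0.7, -0.6, 0.4]
opening: 60.1
```

Request:
jog_arm([
  [[0,0,0],[0,0,0],40],
  [[0,0,0],[0,0,0],15],
  [[0,0,0],[0,0,0],15],
  [[0,0,0],[0,0,0],15],
  [[0,0,0],[0,0,0],15],
], force=45)

```text
t: 10.1
eef_pos: [528.0, 316.3, 137.2]
tool_rot: [[0.372, 0.928, -0.001], [0.928, -0.372, 0.001], [0.001, -0.001, -1.0]]
wrist_force: [-7.8, 1.6, 6.1]
opening: 22.8
```

Request:
jog_arm([
  [[-1.3,0,-5.3],[0,0,0],15],
  [[-1.6,0,-5.5],[0,0,0],15],
  [[-2,0,-5.5],[0,0,0],15],
  [[-2.2,0,-5.5],[0,0,0],15],
  [[-2.5,0,-5.5],[0,0,0],15],
])

```text
t: 10.6
eef_pos: [523.7, 306.0, 163.6]
tool_rot: [[0.373, 0.928, -0.003], [0.928, -0.373, -0.001], [-0.002, -0.002, -1.0]]
wrist_force: [-9.1, -2.6, -10.0]
opening: 22.6
```

Request:
jog_arm([
  [[0,0,0],[0,0,0],15],
  [[0,0,0],[0,0,0],15],
  [[0,0,0],[0,0,0],15],
  [[0,0,0],[0,0,0],15],
  [[0,0,0],[0,0,0],15],
])

```text
t: 11.1
eef_pos: [523.8, 306.0, 163.4]
tool_rot: [[0.373, 0.928, -0.003], [0.928, -0.373, -0.001], [-0.002, -0.002, -1.0]]
wrist_force: [-7.8, -1.0, -7.9]
opening: 22.3
```

Request:
jog_arm([
  [[0,0,0],[0,0,0],15],
  [[0,0,0],[0,0,0],15],
  [[0,0,0],[0,0,0],15],
  [[0,0,0],[0,0,0],15],
  [[0,0,0],[0,0,0],15],
])

```text
t: 11.6
eef_pos: [523.8, 306.1, 163.4]
tool_rot: [[0.373, 0.928, -0.003], [0.928, -0.373, -0.001], [-0.002, -0.002, -1.0]]
wrist_force: [-8.4, -1.7, -8.5]
opening: 22.5
```

```bash
python3 - <<'E'
from h import *
np.set_printoptions(precision=3,suppress=True)
s=ctrl.read_state(); print(s['t'],s['eef_pos'],s['wrist_force'],s['torque'])
for n,b in(('scene',(120,300,180,400)),('top',(190,310,170,350))):
    c=ctrl.capture(n); cv2.imwrite('pics/%s7.png'%n[0],cv2.resize(c['image'][b[0]:b[1],b[2]:b[3]],(760,560),interpolation=cv2.INTER_CUBIC)[:,:,::-1])
E
```

```text
11.6 [523.76  306.059 163.392] [-8.426 -1.669 -8.464] [0.074 1.795 0.066]
```

View pics/s7.png

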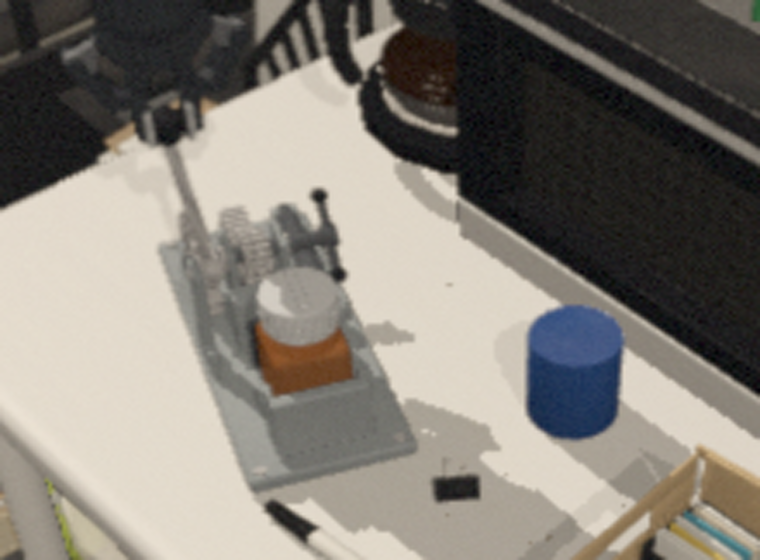

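View pics/t7.png

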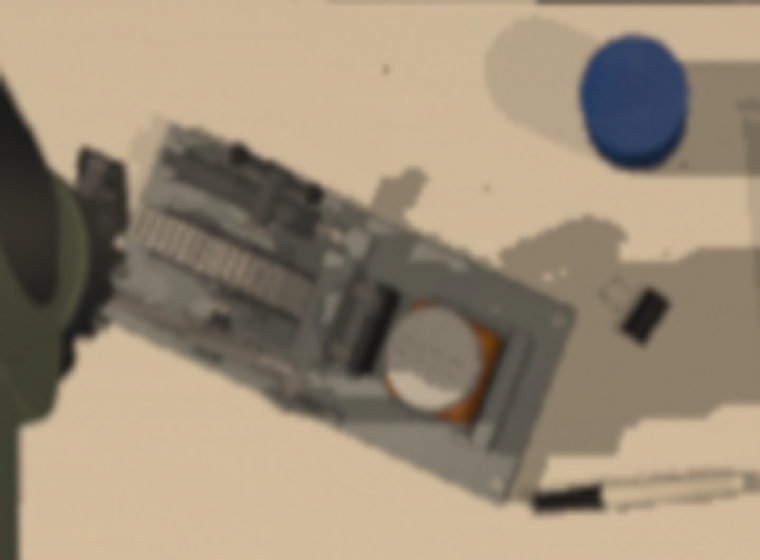

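The jaw has moved back (dark gap at 370,335 in the top crop), jar upright. Hold a little longer, then let down and release.

Request:
jog_arm([
  [[0,0,0],[0,0,0],15],
  [[0,0,0],[0,0,0],15],
  [[0,0,0],[0,0,0],15],
  [[0,0,0],[0,0,0],15],
  [[0,0,0],[0,0,0],15],
])

```text
t: 12.2
eef_pos: [523.8, 306.0, 163.4]
tool_rot: [[0.373, 0.928, -0.003], [0.928, -0.373, -0.001], [-0.002, -0.002, -1.0]]
wrist_force: [-9.4, -1.3, -8.6]
opening: 22.4
```

Request:
jog_arm([
  [[2.5,0,5.5],[0,0,0],15],
  [[2.2,0,5.5],[0,0,0],15],
  [[2,0,5.5],[0,0,0],15],
  [[1.6,0,5.5],[0,0,0],15],
  [[1,0,4],[0,0,0],15],
])

```text
t: 12.7
eef_pos: [528.3, 316.5, 139.2]
tool_rot: [[0.372, 0.928, -0.0], [0.928, -0.372, 0.002], [0.002, -0.001, -1.0]]
wrist_force: [-21.0, -1.0, 46.9]
opening: 22.2
```

Request:
jog_arm([
  [[0,0,0],[0,0,0],60],
  [[0,0,0],[0,0,0],60],
  [[0,0,0],[0,0,0],60],
  [[0,0,0],[0,0,0],60],
  [[0,0,0],[0,0,0],60],
])

```text
t: 13.2
eef_pos: [528.8, 315.1, 137.7]
tool_rot: [[0.373, 0.928, 0.0], [0.928, -0.373, -0.0], [0.0, 0.0, -1.0]]
wrist_force: [-0.2, -0.1, -0.3]
opening: 60.1
```

Request:
jog_arm([
  [[0,0,-20],[0,0,0],60],
  [[0,0,-30],[0,0,0],60],
  [[0,0,-30],[0,0,0],60],
  [[0,0,-14],[0,0,0],60],
  [[-30,0,0],[0,0,0],85],
])

```text
t: 13.7
eef_pos: [518.4, 290.2, 232.9]
tool_rot: [[0.37, 0.929, 0.003], [0.929, -0.37, 0.002], [0.003, 0.002, -1.0]]
wrist_force: [-0.6, -0.3, -1.4]
opening: 72.9
```

Request:
jog_arm([
  [[-40,9,0],[0,0,0],85],
  [[-40,9,0],[0,0,0],85],
  [[-40,9,0],[0,0,0],85],
  [[-40,9,0],[0,0,0],85],
  [[0,0,0],[0,0,0],85],
])

```text
t: 14.2
eef_pos: [490.5, 120.4, 231.8]
tool_rot: [[0.378, 0.926, -0.0], [0.926, -0.378, -0.001], [-0.001, -0.0, -1.0]]
wrist_force: [-0.0, 1.6, 0.6]
opening: 84.9
```

```bash
python3 - <<'E'
from h import *
np.set_printoptions(precision=3,suppress=True)
s=ctrl.read_state(); print(s['t'],s['eef_pos'],np.degrees(np.arctan2(*s['tool_rot'][[1,0],1])),s['joint_positions'])
c=ctrl.capture('wrist'); save(c,'w8'); P=cloud(c,s).reshape(-1,3)
m=(abs(P[:,0]-489)<45)&(abs(P[:,1]-118)<45)&(abs(P[:,2]-150)<5); q=P[m]
print('lid',len(q),np.median(q,0),cv2.minEnclosingCircle(q[:,:2].astype(np.float32)))
# jaw position: points top of jaw z~79 in clamp frame
a=np.radians(68.2); ex=np.array([np.cos(a),np.sin(a)]); ey=np.array([-ex[1],ex[0]])
o=np.array([490.5,118.2])+75*ex
X=(P[:,:2]-o)@ex; Y=(P[:,:2]-o)@ey
m=(abs(P[:,2]-79)<4)&(abs(Y)<20)&(X>-150)&(X<60); print(np.histogram(X[m],bins=np.arange(-150,61,5)))
E
```

```text
14.2 [490.454 120.413 231.827] -22.22953485553109 [-0.831  0.388  0.621  1.933 -0.283  0.908 -0.457]
lid 4519 [492.415 118.952 150.428] ((491.8203430175781, 117.59968566894531), 27.050865173339844)
(array([  0,   0,   0,   0,   0,   0,   0,   0,   0,   0,   0,   0,   0,
         0,   0,   0,   0,   0,   0,   0,  47,   0,   0,   0,  31, 196,
         1,   0,   0, 217, 309, 288, 331,  60,   0,   0,   0,   0,   2,
       129, 215, 125]), array([-150, -145, -140, -135, -130, -125, -120, -115, -110, -105, -100,
        -95,  -90,  -85,  -80,  -75,  -70,  -65,  -60,  -55,  -50,  -45,
        -40,  -35,  -30,  -25,  -20,  -15,  -10,   -5,    0,    5,   10,
         15,   20,   25,   30,   35,   40,   45,   50,   55,   60]))
```

View pics/w8.png

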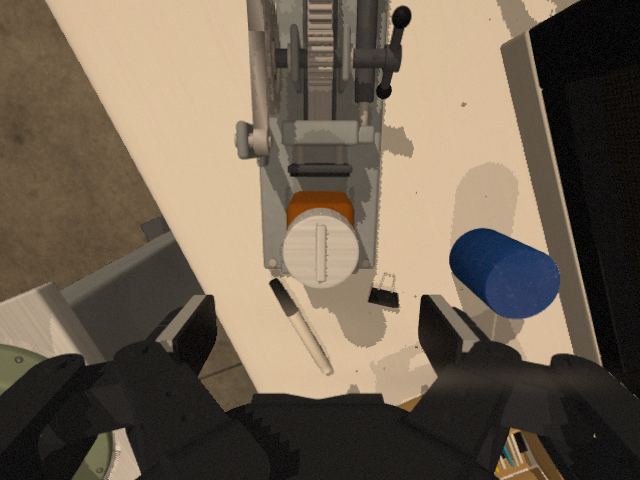

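Request:
jog_arm([
  [[-1,0.5,25],[0,0,0],85],
  [[-0.5,0,30],[0,0,0],85],
  [[0,0,30],[0,0,0],85],
  [[0,0,22],[0,0,0],85],
  [[0,0,2],[0,0,0],85],
])

```text
t: 14.75
eef_pos: [489.9, 124.3, 120.2]
tool_rot: [[0.372, 0.928, -0.004], [0.928, -0.372, -0.002], [-0.003, -0.003, -1.0]]
wrist_force: [0.3, 0.8, 0.9]
opening: 85.2
```

```bash
python3 - <<'E'
from h import *
np.set_printoptions(precision=3,suppress=True)
s=ctrl.read_state(); print(s['t'],s['eef_pos'],s['wrist_force'])
c=ctrl.capture('wrist'); save(c,'w9'); P=cloud(c,s).reshape(-1,3)
a=np.radians(68.2); ex=np.array([np.cos(a),np.sin(a)]); ey=np.array([-ex[1],ex[0]])
o=np.array([490.9,118.])+75*ex
X=(P[:,:2]-o)@ex; Y=(P[:,:2]-o)@ey
m=(P[:,2]>60)&(P[:,2]<120)&(abs(Y)<18)&(X>-60)&(X<20)
for x in range(-60,20,2):
    k=m&(X>=x)&(X<x+2)
    if k.sum(): print(x,k.sum(),np.median(P[k,2]))
E
```

```text
14.75 [489.936 124.28  120.247] [0.288 0.756 0.896]
-60 22 105.19442053120858
-58 67 105.40782125260992
-56 154 105.12298805079196
-54 329 105.04185615776098
-52 372 103.37686808158995
-50 447 100.8391004720707
-48 1146 83.18581615144961
-30 190 73.48342692089271
-28 193 73.55574954269505
-26 254 75.22319832897718
-24 217 75.46791198524357
-22 257 75.34622509827088
-20 205 71.60620312155598
-4 236 78.15055122485711
-2 290 79.27805136766166
0 276 79.47580966724911
2 279 79.39391244679456
4 281 79.44855816709054
6 284 79.58212068003512
8 283 79.53860123809378
10 287 79.39979096339897
12 314 79.39909966350733
14 290 78.86352358202424
16 97 77.13765619159355
```

View pics/w9.png

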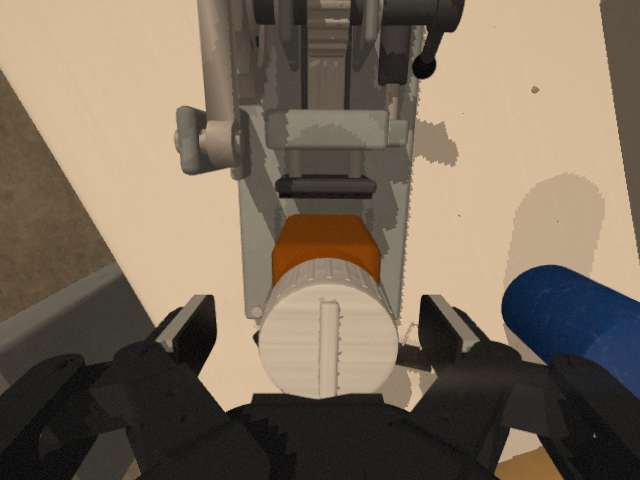

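Jar face to pad gap measures ~18 mm, so the jaw is at its stop; the bar lies along the clamp's x. Lid is centred between the fingers laterally.

Request:
jog_arm([
  [[0,0,0],[0,0,0],85],
  [[0,0,0],[0,0,0],64],
  [[0,0,0],[0,0,0],64],
  [[0,0,0],[0,0,0],64],
])

```text
t: 15.2
eef_pos: [491.4, 124.2, 123.2]
tool_rot: [[0.373, 0.928, 0.001], [0.928, -0.373, 0.001], [0.001, 0.001, -1.0]]
wrist_force: [0.4, 0.0, 0.2]
opening: 63.9
```

Request:
jog_arm([
  [[-3,1,0],[0,0,0],64],
  [[-2.5,0.8,0],[0,0,0],64],
  [[0,0,0],[0,0,0],64],
])

```text
t: 15.5
eef_pos: [490.8, 117.6, 122.7]
tool_rot: [[0.373, 0.928, 0.0], [0.928, -0.373, -0.0], [-0.0, 0.0, -1.0]]
wrist_force: [-0.4, 0.4, 0.3]
opening: 63.8
```

Request:
jog_arm([
  [[0,0,0],[0,0,0],50],
  [[0,0,0],[0,0,0],50],
  [[0,0,0],[0,0,0],50],
  [[0,0,0],[0,0,0],50],
], force=60)

```text
t: 15.9
eef_pos: [491.2, 118.0, 123.0]
tool_rot: [[0.373, 0.928, 0.001], [0.928, -0.373, 0.0], [0.0, 0.001, -1.0]]
wrist_force: [-0.1, -1.9, 7.8]
opening: 52.4
```

Request:
jog_arm([
  [[0,0,-3],[0,0,0],50],
  [[0,0,-8],[0,0,0],50],
  [[0,0,-15],[0,0,0],50],
  [[0,0,-20],[0,0,0],50],
  [[0,0,-20],[0,0,0],50],
])

```text
t: 16.4
eef_pos: [490.5, 118.1, 189.6]
tool_rot: [[0.373, 0.928, -0.001], [0.928, -0.373, -0.0], [-0.001, -0.0, -1.0]]
wrist_force: [-0.1, 0.0, -4.1]
opening: 52.1
```

Request:
jog_arm([
  [[0,0,-20],[0,0,0],50],
  [[0,0,-20],[0,0,0],50],
  [[0,0,-15],[0,0,0],50],
  [[0,0,-5],[0,0,0],50],
  [[0,0,0],[0,0,0],50],
])

```text
t: 16.9
eef_pos: [490.8, 118.3, 249.0]
tool_rot: [[0.373, 0.928, 0.001], [0.928, -0.373, 0.001], [0.001, 0.0, -1.0]]
wrist_force: [0.0, -0.2, -3.9]
opening: 52.6
```

```bash
python3 - <<'E'
from h import *
np.set_printoptions(precision=3,suppress=True)
s=ctrl.read_state(); print(s['t'],s['eef_pos'],s['wrist_force'],s['torque'],s['opening'])
print(s['tool_rot'].T@(np.array([514,-278,250])-s['eef_pos']))
c=ctrl.capture('scene'); cv2.imwrite('pics/s10.png',cv2.resize(c['image'][100:400,160:480],(760,660),interpolation=cv2.INTER_CUBIC)[:600,:,::-1])
E
```

```text
16.9 [490.79  118.307 249.01 ] [ 0.004 -0.248 -3.882] [-0.003  0.03   0.048] 52.63225371218435
[-359.128  169.187   -1.187]
```

View pics/s10.png

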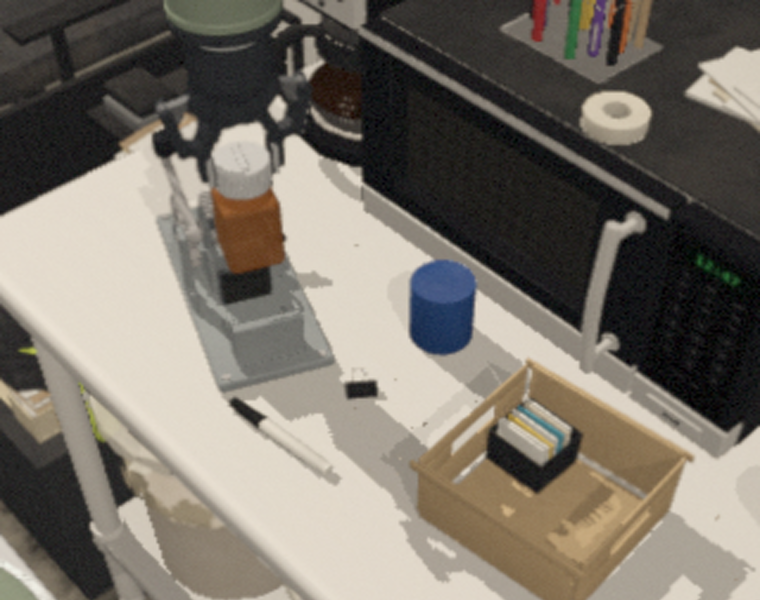

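Jar hangs upright from the lid (crop 247,220), clamp open, tins untouched. Carrying to the bin.

Request:
jog_arm([
  [[-15,7,0],[0,0,0],50],
  [[-30,14,0],[0,0,0],50],
  [[-30,14,0],[0,0,0],50],
  [[-30,14,0],[0,0,0],50],
  [[-30,14,0],[0,0,0],50],
])

```text
t: 17.45
eef_pos: [498.4, -31.8, 247.7]
tool_rot: [[0.373, 0.928, -0.001], [0.928, -0.373, -0.0], [-0.001, -0.001, -1.0]]
wrist_force: [0.7, -0.9, -3.5]
opening: 52.7
```

Request:
jog_arm([
  [[-30,14,0],[0,0,0],50],
  [[-30,14,0],[0,0,0],50],
  [[-30,14,0],[0,0,0],50],
  [[-30,14,0],[0,0,0],50],
  [[-30,14,0],[0,0,0],50],
])

```text
t: 17.95
eef_pos: [507.5, -197.1, 247.6]
tool_rot: [[0.373, 0.928, -0.001], [0.928, -0.373, 0.0], [-0.0, -0.001, -1.0]]
wrist_force: [0.6, -0.6, -3.0]
opening: 52.4
```

Request:
jog_arm([
  [[-30,14,0],[0,0,0],50],
  [[-25,12,0],[0,0,0],50],
  [[-15,8,0],[0,0,0],50],
  [[0,0,0],[0,0,0],50],
  [[0,0,0],[0,0,0],50],
])

```text
t: 18.45
eef_pos: [512.9, -273.3, 247.6]
tool_rot: [[0.373, 0.928, -0.002], [0.928, -0.373, 0.001], [-0.0, -0.002, -1.0]]
wrist_force: [-0.4, 0.4, -2.2]
opening: 52.7
```

Request:
jog_arm([
  [[0,0,0],[0,0,-4],50],
  [[0,0,0],[0,0,-7],50],
  [[0,0,0],[0,0,-7],50],
  [[0,0,0],[0,0,-6.4],50],
  [[0,0,0],[0,0,-4],50],
])

```text
t: 18.95
eef_pos: [513.5, -272.2, 248.2]
tool_rot: [[-0.119, 0.993, -0.0], [0.993, 0.119, 0.001], [0.001, -0.0, -1.0]]
wrist_force: [-0.6, -0.8, -2.7]
opening: 52.5
```

Request:
jog_arm([
  [[0,0,0],[0,0,0],50],
  [[0,0,0],[0,0,0],50],
])

```text
t: 19.15
eef_pos: [513.4, -272.8, 248.4]
tool_rot: [[-0.112, 0.994, -0.0], [0.994, 0.112, 0.0], [0.0, -0.0, -1.0]]
wrist_force: [-0.5, -0.6, -3.7]
opening: 51.9
```

```bash
python3 - <<'E'
from h import *
np.set_printoptions(precision=3,suppress=True)
s=ctrl.read_state(); print(s['t'],s['eef_pos'],np.degrees(np.arctan2(*s['tool_rot'][[1,0],1])),s['wrist_force'],s['opening'])
print(s['tool_rot'].T@(np.array([514,-278,115])-s['eef_pos']))
for n,b in(('scene',(180,420,240,560)),('top',(170,320,330,530))):
    c=ctrl.capture(n); cv2.imwrite('pics/%s11.png'%n[0],cv2.resize(c['image'][b[0]:b[1],b[2]:b[3]],(760,570),interpolation=cv2.INTER_CUBIC)[:,:,::-1])
c=ctrl.capture('wrist'); save(c,'w11')
E
```

```text
19.15 [ 513.441 -272.757  248.372] 6.4252097975970415 [-0.497 -0.63  -3.67 ] 51.88585477499468
[ -5.336   0.001 133.37 ]
```

View pics/s11.png

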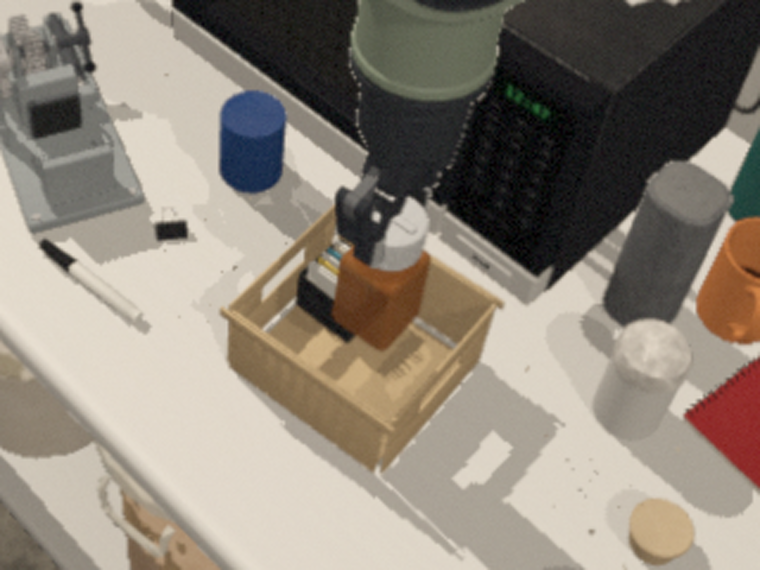

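View pics/w11.png

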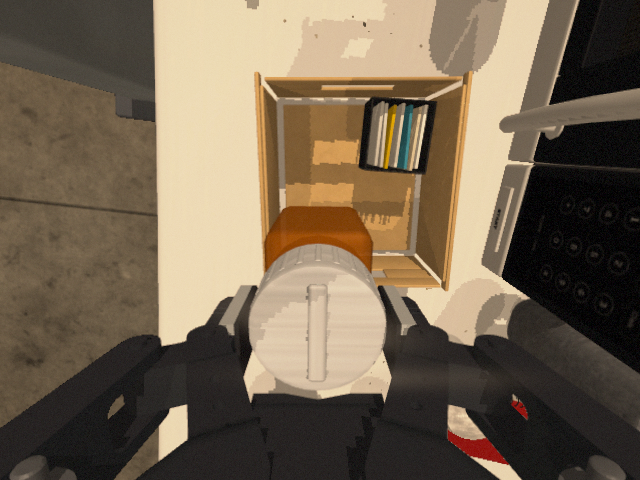

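Jar hangs over the free corner, square to the bin (wrist view 320,240); sugar tin at (398,135) is clear. Lowering.

Request:
jog_arm([
  [[-2,0,15],[0,0,0],50],
  [[-2,0,25],[0,0,0],50],
  [[0,0,25],[0,0,0],50],
  [[0,0,25],[0,0,0],50],
  [[0,0,15],[0,0,0],50],
])

```text
t: 19.8
eef_pos: [513.4, -277.0, 141.8]
tool_rot: [[-0.113, 0.994, -0.002], [0.994, 0.113, 0.001], [0.001, -0.002, -1.0]]
wrist_force: [0.7, -0.2, -3.6]
opening: 52.1
```

Request:
jog_arm([
  [[0,0,10],[0,0,0],50],
  [[0,0,7],[0,0,0],50],
  [[0,0,5],[0,0,0],50],
  [[0,0,0],[0,0,0],50],
  [[0,0,0],[0,0,0],50],
])

```text
t: 20.3
eef_pos: [514.1, -277.6, 122.2]
tool_rot: [[-0.113, 0.994, 0.001], [0.994, 0.113, -0.0], [-0.0, 0.001, -1.0]]
wrist_force: [0.2, 0.3, -3.0]
opening: 52.3
```

Request:
jog_arm([
  [[0,0,4],[0,0,0],50],
  [[0,0,3],[0,0,0],50],
  [[0,0,2],[0,0,0],50],
  [[0,0,0],[0,0,0],50],
])

```text
t: 20.7
eef_pos: [513.7, -277.4, 112.3]
tool_rot: [[-0.113, 0.994, -0.0], [0.994, 0.113, 0.0], [0.0, -0.0, -1.0]]
wrist_force: [-1.5, 0.3, -3.3]
opening: 52.4
```

Request:
jog_arm([
  [[0,0,1],[0,0,0],50],
  [[0,0,1],[0,0,0],50],
  [[0,0,0],[0,0,0],50],
])

```text
t: 21.0
eef_pos: [514.3, -277.6, 111.0]
tool_rot: [[-0.113, 0.994, 0.001], [0.994, 0.113, -0.0], [-0.0, 0.001, -1.0]]
wrist_force: [0.4, 1.2, 4.5]
opening: 52.4
```

Contact with the bin floor (force +4.5 N, at the expected height). Release and withdraw.

Request:
jog_arm([
  [[0,0,0],[0,0,0],60],
  [[0,0,0],[0,0,0],75],
  [[0,0,0],[0,0,0],85],
  [[0,0,0],[0,0,0],85],
  [[0,0,0],[0,0,0],85],
])

```text
t: 21.5
eef_pos: [513.8, -277.5, 110.6]
tool_rot: [[-0.113, 0.994, -0.0], [0.994, 0.113, -0.0], [-0.0, -0.0, -1.0]]
wrist_force: [0.0, -0.7, -0.3]
opening: 84.8
```

Request:
jog_arm([
  [[0,0,-15],[0,0,0],85],
  [[0,0,-30],[0,0,0],85],
  [[0,0,-40],[0,0,0],85],
  [[0,0,-40],[0,0,0],85],
  [[0,0,0],[0,0,0],85],
])

```text
t: 22.0
eef_pos: [515.4, -278.9, 241.5]
tool_rot: [[-0.113, 0.994, 0.007], [0.994, 0.113, -0.003], [-0.004, 0.007, -1.0]]
wrist_force: [0.2, -0.3, -0.7]
opening: 85.2
```

```bash
python3 - <<'E'
from h import *
np.set_printoptions(precision=3,suppress=True)
s=ctrl.read_state(); print(s['t'],s['eef_pos'],s['wrist_force'],s['opening'])
c=ctrl.capture('wrist'); save(c,'w12'); P=cloud(c,s).reshape(-1,3)
m=(abs(P[:,0]-514)<45)&(abs(P[:,1]+277)<45)&(P[:,2]>130)&(P[:,2]<145); q=P[m]
print('lid',len(q),np.median(q,0),cv2.minEnclosingCircle(q[:,:2].astype(np.float32)))
A=np.c_[q[:,:2]-q[:,:2].mean(0),np.ones(len(q))]; print('slope',np.linalg.lstsq(A,q[:,2],rcond=None)[0])
for n,b in(('scene',(120,420,180,560)),('top',(170,320,170,530))):
    c=ctrl.capture(n); cv2.imwrite('pics/%s12.png'%n[0],cv2.resize(c['image'][b[0]:b[1],b[2]:b[3]],(760,600) if n=='scene' else (800,333),interpolation=cv2.INTER_CUBIC)[:,:,::-1])
E
```

```text
22.0 [ 515.387 -278.873  241.55 ] [ 0.207 -0.277 -0.669] 85.23154690595112
lid 3928 [ 515.38  -275.727  138.421] ((515.7758178710938, -277.3057861328125), 27.145177841186523)
slope [  0.003  -0.017 138.542]
```

View pics/s12.png

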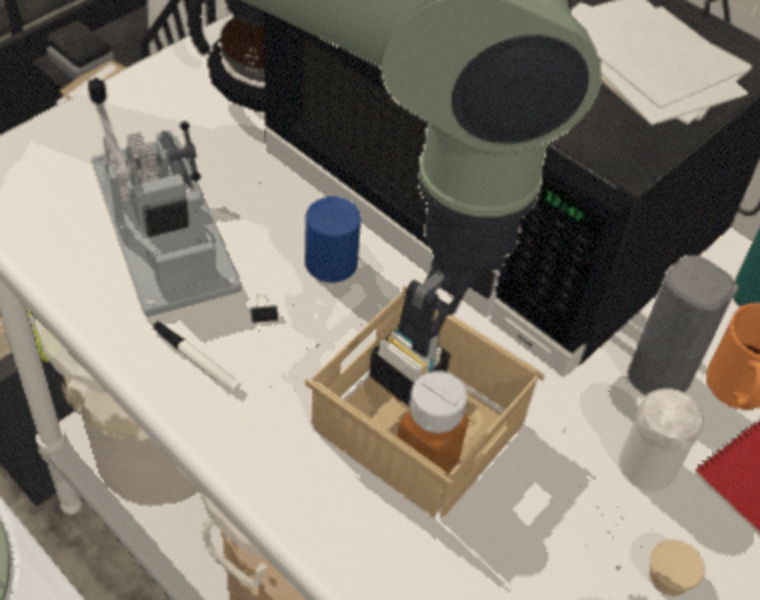

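View pics/w12.png

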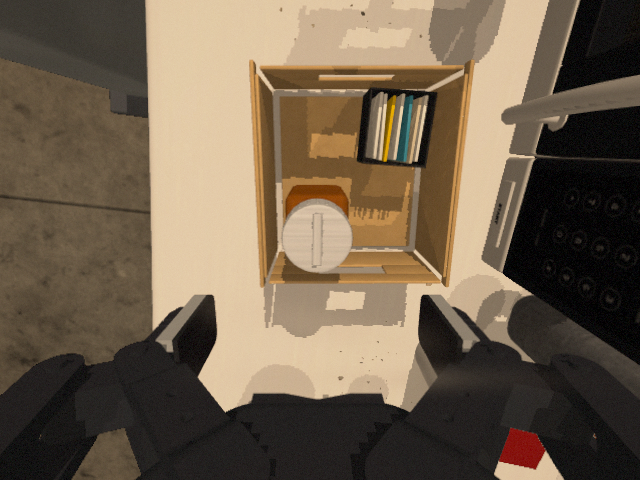

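View pics/t12.png

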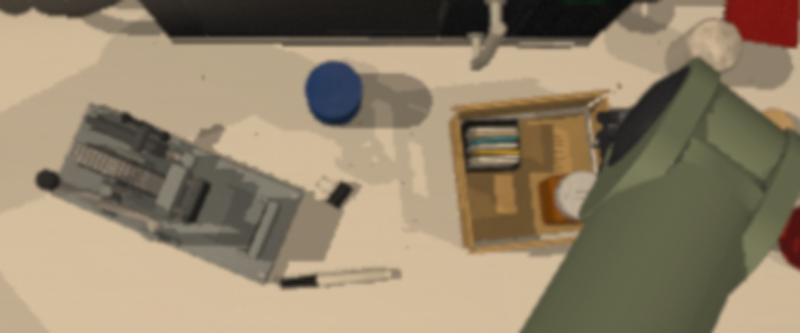

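The jar stands upright in the bin: lid top at z 138.4 mm against 138 expected, and its bar is square to the jar. Both tins are upright and the jaw is back.

```bash
python3 - <<'E'
from plant import ctrl
print(ctrl.close_job())
E
```

```text
the job is handed in; nothing more can be done
None
```

The job is handed in at about 22 s of the 69 s allowed. The jar is in the bin with its lid tight and the clamp open. `close_job` gave no verdict, so the results below are my own measurements.

- **Lid:** I turned it about 58° clockwise, until the torque jumped to about 1.3 N·m at the stop. The bar on top then lay along the clamp's x, to within a few degrees. My first reading of the bar from pixels gave 64.7° against about 68° for the clamp, and a closer crop brought it to about 68°.
- **Pawl and jaw:** I lifted the knob about 26 mm and held it about 1.6 s. The gap from jar to pad then measured about 18 mm, so the jaw is at its stop. Letting the knob down pressed it onto its rest, and the wrist force reached about 51 N, mostly vertical, well under the 120 N limit.
- **Jar:** I carried it by the lid and set it on the bin floor, where I felt light contact. After release the lid top was at 138.4 mm (138 mm expected), with a slope under 0.02 rad. It is about 35 mm in −x and 37 mm in −y from the bin centre.
- **Tins and arm:** The sugar tin and the round tin are upright where they started. The arm is clear above the jar with the gripper open.

No check had failed at hand-in.

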